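Ring the copper service bell

ROBOT

A 6-joint arm with a two-finger parallel gripper is mounted at the origin on the work surface. World frame = base frame: x ahead of the robot, y to its left, z up, the work surface at z = 0. Lengths are in mm, angles in rad, forces in N, time in s.
With the tool pointing down it reaches from about 350 to 775 mm from the base axis. Payload 7.3 kg.
Tool frame: the origin (TCP) lies between the finger pads, 19 mm behind the fingertips; this is the grasp point; z points along the fingers, y is the line along which they close (so a half turn about z gives the same grasp; the last joint's range is limited). The gripper opens to 92 mm and grips with 3 to 60 N. Pads are 19 mm wide; open, the fingers measure 130 mm over their backs; the gripper's body (75 mm by 190 mm) begins 47 mm behind the grasp point.
Start: joints at [0.981, 0.342, 1.524, -0, 1.275, -0.146], TCP at [225.409, 474.166, 245.541] pointing down, gripper open.
Joint ranges: [-2.53, 2.53], [-0.77, 2.02], [0.04, 2.7], [-1, 4.14], [0.28, 2.66], [-3.11, 3.11]. Speed limits (rad/s): [2.57, 2.57, 3.14, 3.14, 3.14, 3.14].

INTERFACE

Orientations are given as [roll, pitch, yaw] about the fixed x, y, z axes, in that order (R = Rz(yaw) Ry(pitch) Rx(roll)).
In Python, from plant import get_obs, capture, camera_model, close_job, search_frame, regions_of, pinpoint gives the robot as it stands. The module is installed in compiled form; this text tells all that it offers.
- The arm moves only by the shell command python3 -m pendant 'ROWS'. ROWS is JSON, one flat list of numbers, 7 for each row, row after row: the shift along the tool's x, y, z in units of 30 mm (1.0 is 30 mm), then the turn, a rotation vector about the tool's x, y, z in units of 4 degrees (1.0 is 4 degrees), then the closure, from -1 (fully open) to 1 (shut), so that 0 is half open. In form: [dx, dy, dz, wx, wy, wz, gripper, dx, dy, dz, wx, wy, wz, gripper, ...]. A call has 1 to 12 rows; each row shifts and turns the commanded pose from where the row before left it, along the tool's axes as they then stand; what a row does not reach is not made up. A row lasts 1/10 s, in which the tool goes at most 50 mm and 8.59 degrees, less where a joint would pass 70% of its speed; a pose out of reach is approached as far as the arm can. A call with a number of a shift or a turn outside -1 to 1 is refused whole. A call with a gripper value outside its range is refused whole. The fingers move at their own pace and stop on an object; the grip force is fixed at half the most. Time passes only in rows, so rows that do not move let the fingers close. It gives the time, the measured TCP pose, the force, the opening and the grip force at its end, in the units of the state.
- get_obs(): the state, without advancing time (a new reading comes with each control period).
- capture(name): name is "scene" or "top" or "wrist"; returns the picture (400x640x3 uint8, red, green, blue); there is no depth.
- camera_model(name): a dict with "fov_y" (degrees; the focal length in pixels is half the picture's height over the tangent of half this angle, whatever the lens; pixels are square), "cx", "cy" (the principal point, pixels), "D" ([k1, k2, p1, p2, k3] as OpenCV has them; the pictures are not rectified), "pose" (4x4, takes a point from camera to world coordinates). Camera axes: x right, y up, looking along -z (the intrinsics and any distortion apply to the point x, -y, -z); pixel columns grow to the right and rows downward; lengths in mm; the calibration is good to about 2 mm. A picture is of the moment at which its call begins: read the wrist's pose just before it. camera_model takes no time and is no camera call; for the wrist camera it gives the pose at the moment of the call.
- close_job(): hands the job in; it is judged then, once.
Trained networks look in the newest picture that a camera, given by its name, has taken for a name from the list of things; names that differ only in an ending like _2 or _b are one class to them, and where a whole thing is asked for, a point or a joint stands for the part that bears it (a point fixed in the world has none). Each returns a list of dicts, best first, with "score" (0 to 1); they miss things now and then, are a little off and sometimes report something else, mostly with a low value. They report only what shows in the picture. A call takes as long as a camera call. They do not tell look-alikes from the thing itself.
- search_frame(camera, thing): "location" ([column, row] in pixels, amid what is visible of it).
- regions_of(camera, thing): "pixels" (400x640 bool, what is visible of it) and "location" ([column, row] in pixels, amid what is visible of it).
- pinpoint(camera, thing): "location" ([column, row] in pixels: a listed point, or the origin of a listed thing).
The state is a dict: "time": time; "joint_positions": joint angles; "dq": joint speeds; "tau": joint torques, N m; "tool_pos": TCP position; "tcp_rot": TCP orientation; "contact_force": force on the tool from outside, world axes, zero at the start; "moment": the same for the moment, N m; "grip_width": finger opening in mm; "finger_force": force on a finger pad.
Only numpy, scipy, OpenCV 4.12 (cv2) and the standard library are available. Lean on these libraries where they do the work, as an engineer would, in place of code of your own. Each camera call takes 0.05 s, during which the arm holds its last target. There are 200 camera calls.

TASK

Call the runner to the back bar: with your fingertips, gently press the plunger of the copper service bell down far enough to ring it, let it spring back up, and draw your hand well clear of the bell, at least a hand's width. Leave the bell standing where it is, without lifting it or pushing it about, and do not touch the chrome and black bells or anything else on the shelf or peg rail.

Things in the scene. Friction and masses are not known exactly. Their poses are not given: they have to be found in the camera images.
- copper_bell: Counter service bell with a reddish copper dome. Loose, about 350 g. Wooden foot 86 mm across, 9 mm high; dome 82 mm across narrowing to 18 mm at 49 mm height; above it a round brass plunger cap, 22 mm across, whose top stands 68 mm above the shelf when up. Origin: centre of the underside, on the shelf (z = 0); z up.
- copper_top (a point): Centre of the top of the copper bell's brass plunger cap, on the bell's axis, 68 mm above the shelf when up; it goes down with the cap.
- copper_plunger (a joint): Travel of the copper bell's plunger in m: 0 = up, 0.008 = fully down. It springs back by itself; pressing needs about 1.5 N to start and 4.5 N fully down, where it meets a hard stop. The bell rings when the plunger is more than 5 mm down.
- chrome_bell: Counter service bell with a bright silver chrome dome. Loose, about 350 g. Wooden foot 86 mm across, 9 mm high; dome 82 mm across narrowing to 18 mm at 49 mm height; above it a round brass plunger cap, 22 mm across, whose top stands 68 mm above the shelf when up. Origin: centre of the underside, on the shelf (z = 0); z up.
- chrome_top (a point): Centre of the top of the chrome bell's brass plunger cap, on the bell's axis, 68 mm above the shelf when up; it goes down with the cap.
- chrome_plunger (a joint): Travel of the chrome bell's plunger in m: 0 = up, 0.008 = fully down. It springs back by itself; pressing needs about 1.5 N to start and 4.5 N fully down, where it meets a hard stop. The bell rings when the plunger is more than 5 mm down.
- black_bell: Counter service bell with a black enamelled dome. Loose, about 350 g. Wooden foot 86 mm across, 9 mm high; dome 82 mm across narrowing to 18 mm at 49 mm height; above it a round brass plunger cap, 22 mm across, whose top stands 68 mm above the shelf when up. Origin: centre of the underside, on the shelf (z = 0); z up.
- black_top (a point): Centre of the top of the black bell's brass plunger cap, on the bell's axis, 68 mm above the shelf when up; it goes down with the cap.
- black_plunger (a joint): Travel of the black bell's plunger in m: 0 = up, 0.008 = fully down. It springs back by itself; pressing needs about 1.5 N to start and 4.5 N fully down, where it meets a hard stop. The bell rings when the plunger is more than 5 mm down.
- shot_glass: Squat pewter-grey shot glass, loose, 50 mm across the rim, 46 mm high, standing in the same row as the three bells. Origin: centre of its underside.
- muddler: Walnut muddler lying on the shelf behind the row, loose, 200 mm long along its own x, up to 38 mm thick. Origin: middle of its length, on the shelf.
- tongs: Copper ice tongs lying flat to the right of the row, loose, about 200 mm long along their own x, 56 mm wide, 16 mm high. Origin: middle, on the shelf.
- coasters: Stack of round cork coasters to the left of the row, loose, 97 mm across, 25 mm high. Origin: centre of the underside.
- peg_rail: Fixed peg rail at the back: bar 620 mm long along y, top 188 mm above the shelf, on two posts; pegs stick out 56 mm towards -x at 165 mm height. A brass jigger and a chrome church key hang on pegs 110 mm to its +y and -y side, 30 mm before the bar, down to 38 mm above the shelf. Origin: on the shelf, 100 mm before (-x) the middle of the bar's front face.
Mind the look-alikes: they are no part of the job. Several things have the shape of the copper_bell; the one meant has the colours described above.

How it is judged:
By the outcome, as a careful person would: the job done as asked, in the order asked, and still so for the second after the job is handed in, with the robot touching nothing.
It also fails if it takes over 32 s, if anything falls off the work surface, if the arm or the gripper's body presses on something with over 40 N, if the wrist force passes 120 N, or if a joint passes its speed limit or range.

## Working session

There is one attempt and no reset: what is moved stays moved. The work goes in short steps, Python scripts to look and compute and a shell command to move; the robot and the scene stay as the last step left them, time stands still between calls to the robot, and variables do not carry over. Pictures are saved under pics/ and viewed, at most 10 in all, crops included, and the job is handed in when it is done.

```bash
mkdir -p pics
cat > h.py <<'E'
import numpy as np,cv2
from plant import *
def ray(cam,px,M=None):
    m=M or camera_model(cam); f=200/np.tan(np.radians(m["fov_y"]/2))
    K=np.array([[f,0,m["cx"]],[0,f,m["cy"]],[0,0,1]])
    u=cv2.undistortPoints(np.array([[px]],float),K,np.array(m["D"],float))[0,0]
    P=np.array(m["pose"]); return P[:3,3],P[:3,:3]@np.array([u[0],-u[1],-1])
def onz(cam,px,z,M=None):
    o,d=ray(cam,px,M); return o+d*(z-o[2])/d[2]
E
python3 - <<'E'
from h import *
a=[]
for c in("scene","top"):
    im=capture(c); a.append(im[...,::-1])
    for n in("copper_top","chrome_top","black_top"):
        for r in pinpoint(c,n)[:4]: print(c,n,r["location"],round(r["score"],2),onz(c,r["location"],68).round(1))
cv2.imwrite("pics/a.png",cv2.resize(np.vstack(a),(640,800))[:, :]) 
cv2.imwrite("pics/s.png",a[0]);cv2.imwrite("pics/t.png",a[1])
o=get_obs();print(o["time"],o["tool_pos"],o["tcp_rot"],o["grip_width"])
E
```

```text
scene copper_top [353.7, 131.1] 0.61 [546.8 271.4  68. ]
scene copper_top [392.6, 144.7] 0.56 [670.6 276.   68. ]
scene copper_top [351.1, 160.9] 0.52 [597.5 157.5  68. ]
scene copper_top [319.3, 114.0] 0.43 [419.4 288.2  68. ]
scene chrome_top [384.0, 122.2] 0.69 [607.5 353.4  68. ]
scene chrome_top [248.1, 249.4] 0.53 [ 522.2 -228.9   68. ]
scene black_top [298.5, 167.5] 0.42 [484.1  62.2  68. ]
top copper_top [229.8, 203.7] 0.61 [558.6 261.2  68. ]
top copper_top [266.4, 189.4] 0.59 [602.4 152.2  68. ]
top copper_top [178.9, 240.9] 0.58 [446.1 411.3  68. ]
top copper_top [228.2, 166.7] 0.52 [671.6 270.   68. ]
top chrome_top [394.6, 214.3] 0.56 [ 529.  -231.8   68. ]
top black_top [295.7, 228.0] 0.49 [487.   62.9  68. ]
0.4 [225.36779603 474.12708856 245.42417536] [-3.14144665e+00 -4.25157343e-05  2.69782261e+00] 91.43345082276998
```

View pics/s.png

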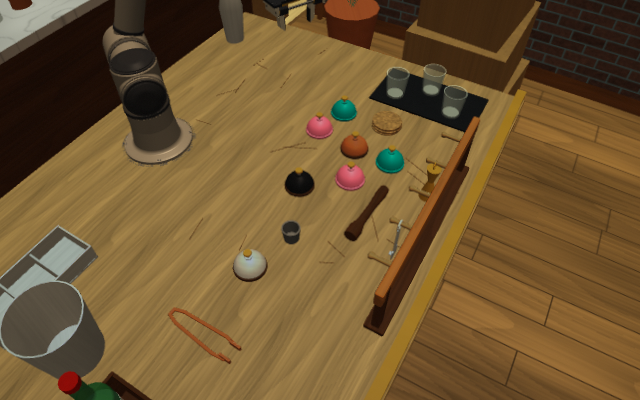

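View pics/t.png

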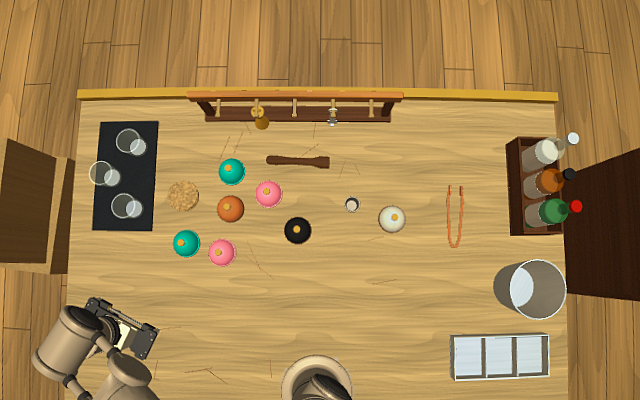

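The copper bell is at scene (354,146) and top (231,209). Its cap is near x≈552, y≈266, with pink and teal decoys around it. The two views disagree by about 15 mm, so I'll approach high with closed fingers and look again from near.

```bash
python3 -m pendant '[-0.5,-0.1,0,0,0,0,1,-1,-0.14,0,0,0,0,1,-1,-0.14,0,0,0,0,1,-1,-0.14,0,0,0,0,1,-1,-0.14,0,0,0,0,1,-1,-0.14,0,0,0,0,1,-1,-0.14,0,0,0,0,1,-1,-0.14,0,0,0,0,1,-1,-0.14,0,0,0,0,1,-1,-0.14,0,0,0,0,1,-0.5,-0.14,0,0,0,0,1,0,0,0,0,0,0,1]'
cat > look.py <<'E'
from h import *
import sys
o=get_obs();m=camera_model("wrist");im=capture("wrist");cv2.imwrite(sys.argv[1],im[...,::-1])
print(o["time"],o["tool_pos"],o["tcp_rot"],o["grip_width"],o["contact_force"]);print(np.array(m["pose"]).round(2))
R=cv2.Rodrigues
from scipy.spatial.transform import Rotation as Ro
T=Ro.from_euler("xyz",o["tcp_rot"]).as_matrix()
for r in pinpoint("wrist","copper_top")[:4]:
    p=onz("wrist",r["location"],68,m); print(r["location"],round(r["score"],2),p.round(1),"tool units",(T.T@(p-o["tool_pos"])/30).round(3))
E
python3 look.py pics/w1.png
```

```text
time: 1.6
tool_pos: [478.4, 302.8, 245.2]
tcp_rot: [-3.141, 0.0, 2.695]
contact_force: [-0.6, 0.6, -0.0]
grip_width: 2.2
finger_force: 0.0
1.6 [478.38845079 302.84529852 245.24534798] [-3.14116162e+00  8.11087587e-05  2.69478902e+00] 2.1701280181511824 [-0.64778375  0.59430799 -0.03902009]
[[ 4.3000e-01 -8.7000e-01 -2.3000e-01  4.1635e+02]
 [ 9.0000e-01  4.2000e-01  1.1000e-01  3.3214e+02]
 [-0.0000e+00 -2.6000e-01  9.7000e-01  3.8473e+02]
 [ 0.0000e+00  0.0000e+00  0.0000e+00  1.0000e+00]]
[286.8, 142.8] 0.56 [415.5 291.2  68. ] tool units [ 1.722 -1.254  5.909]
[389.2, 121.8] 0.56 [443.9 403.7  68. ] tool units [2.489 2.538 5.907]
[324.7, 254.5] 0.37 [557.6 271.   68. ] tool units [-2.839  0.187  5.908]
```

View pics/w1.png

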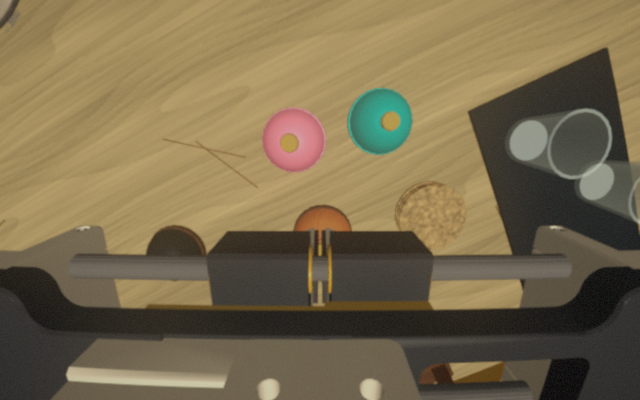

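The wrist view shows pink (290,142), teal (390,121) and the copper dome partly hidden behind the fingers at (322,220). I'll move past it so that it shows clearly.

```bash
python3 -m pendant '[-0.5,0.1,0,0,0,0,1,-1,0,0,0,0,0,1,-1,0,0,0,0,0,1,-1,0,0,0,0,0,1,-1,0,0,0,0,0,1,0,0,0,0,0,0,1,0,0,0,0,0,0,1]'
python3 look.py pics/w2.png
```

```text
time: 2.4
tool_pos: [599.3, 250.3, 245.1]
tcp_rot: [-3.141, -0.001, 2.698]
contact_force: [-0.5, -0.3, 0.6]
grip_width: 0.4
finger_force: 0.0
2.4 [599.33640989 250.28541583 245.14678007] [-3.14128703e+00 -1.29456668e-03  2.69841207e+00] 0.421728516876715 [-0.47144773 -0.33132963  0.59396907]
[[ 4.3000e-01 -8.7000e-01 -2.3000e-01  5.3735e+02]
 [ 9.0000e-01  4.1000e-01  1.1000e-01  2.7925e+02]
 [-0.0000e+00 -2.6000e-01  9.7000e-01  3.8476e+02]
 [ 0.0000e+00  0.0000e+00  0.0000e+00  1.0000e+00]]
[320.3, 146.9] 0.8 [556.6 270.5  68. ] tool units [1.569e+00 1.000e-03 5.907e+00]
[276.6, 11.2] 0.57 [413.3 289.1  68. ] tool units [ 6.148 -1.489  5.913]
[245.3, 223.4] 0.47 [600.  149.3  68. ] tool units [-1.471 -3.031  5.904]
[365.0, 232.1] 0.38 [672.5 276.1  68. ] tool units [-1.841  1.823  5.902]
```

View pics/w2.png

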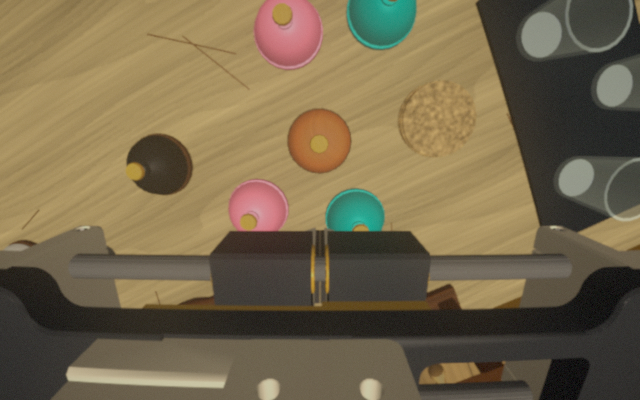

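The copper bell is clear at (319,140), with its cap near (319,144). I'll refine that with a colour centroid.

Run:
```python
from h import *
im=cv2.imread("pics/w2.png"); c=im[110:175,287:352]
h=cv2.cvtColor(c,cv2.COLOR_BGR2HSV); print(im[144,319],h[34,32],h[20,15],h[55,32])
g=c[...,1].astype(int)-c[...,2]*0.5
m=(g>c[34,32,1]-0.5*c[34,32,2]-15).astype(np.uint8)
rr=np.hypot(*(np.mgrid[0:65,0:65]-32));m[rr>18]=0
n,l,s,ce=cv2.connectedComponentsWithStats(m)
for i in range(1,n):
  if s[i,4]>30:
    p=ce[i]+[287,110];w=onz("wrist",p,68);o=get_obs()["tool_pos"];d=w-o
    print(s[i],p,w,"tool mm",d@np.array([-.9034,.4288,0]),d@np.array([.4288,.9034,0]))
```

```text
[ 74 152 183] [ 21 152 183] [ 14 167 174] [ 13 174 173]
[ 24  25  17  18 240] [318.87916667 143.64583333] [552.30539471 271.00171304  68.        ] tool mm 50.78530292664256 -1.6392421154020616
```

```bash
python3 -m pendant '[0.8,-0.05,0,0,0,0,1,0.85,0,0,0,0,0,1,0,0,1,0,0,0,1,0,0,1,0,0,0,1,0,0,1,0,0,0,1,0,0,1,0,0,0,1,0,0,0.6,0,0,0,1,0,0,0.2,0,0,0,1,0,0,0,0,0,0,1,0,0,0,0,0,0,1]'
python3 - <<'E'
from h import *
o=get_obs();print(o["tool_pos"],o["contact_force"])
a=[]
for c,(x,y) in(("scene",(354,130)),("top",(230,205))):
    im=capture(c)[...,::-1]; a.append(cv2.resize(im[y-50:y+50,x-50:x+50],(400,400),interpolation=cv2.INTER_CUBIC))
cv2.imwrite("pics/c.png",np.hstack(a))
E
```

```text
time: 3.5
tool_pos: [555.2, 270.0, 103.0]
tcp_rot: [3.14, 0.001, 2.698]
contact_force: [0.8, -0.5, 0.1]
grip_width: 0.6
finger_force: 0.0
[555.17396055 270.02350968 102.97323538] [ 0.76009914 -0.46904664  0.117354  ]
```

View pics/c.png

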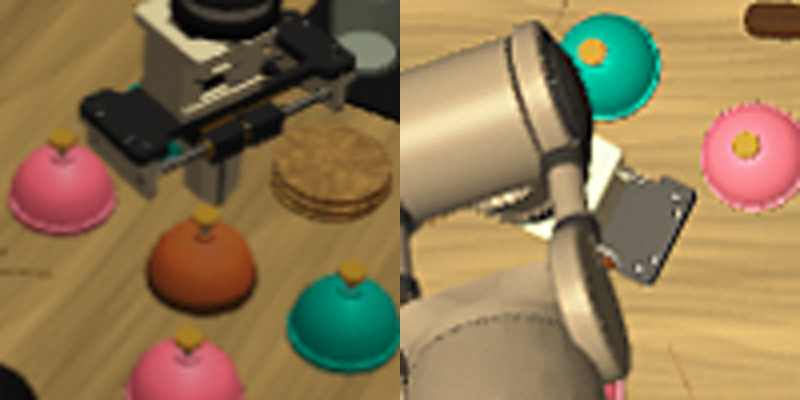

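The scene crop shows the fingertips just above the cap (tip at crop (212,203), cap at (207,213)). I'll check the lateral offset numerically.

Run:
```python
from h import *
print("cap top@68",onz("scene",(304+207/4,80+210/4),68)); print("tip@84",onz("scene",(304+212/4,80+203/4),84))
o=get_obs()["tool_pos"]
```

```text
cap top@68 [554.85859456 268.99355225  68.        ]
tip@84 [561.87519721 261.18758488  84.        ]
```

The cap at (554.9, 269) agrees with the TCP at (555.2, 270), so I'll press gently.

```bash
python3 -m pendant '[0.03,0,0.2,0,0,0,1,0,0,0.2,0,0,0,1,0,0,0.1,0,0,0,1,0,0,0.08,0,0,0,1,0,0,0,0,0,0,1,0,0,0,0,0,0,1]'
```

```text
time: 4.2
tool_pos: [554.0, 269.7, 84.2]
tcp_rot: [-3.141, -0.0, 2.698]
contact_force: [-0.9, -0.1, 2.4]
grip_width: 0.5
finger_force: 1.1
```

```bash
python3 -m pendant '[0,0,0.07,0,0,0,1,0,0,0.06,0,0,0,1,0,0,0,0,0,0,1,0,0,0,0,0,0,1,0,0,0,0,0,0,1]'
```

```text
time: 4.7
tool_pos: [554.1, 269.8, 80.4]
tcp_rot: [3.141, 0.0, 2.698]
contact_force: [-1.7, -0.5, 3.6]
grip_width: 0.2
finger_force: 1.7
```

```bash
python3 -m pendant '[0,0,0.03,0,0,0,1,0,0,0,0,0,0,1,0,0,0,0,0,0,1]'
```

```text
time: 5.0
tool_pos: [554.1, 269.8, 79.4]
tcp_rot: [3.141, 0.0, 2.698]
contact_force: [-2.0, -0.0, 3.3]
grip_width: 0.6
finger_force: 1.9
```

```bash
python3 -m pendant '[0,0,0.02,0,0,0,1,0,0,0,0,0,0,1]'; python3 -m pendant '[0,0,0.02,0,0,0,1,0,0,0,0,0,0,1]'
```

```text
time: 5.2
tool_pos: [554.1, 269.8, 78.7]
tcp_rot: [3.141, 0.0, 2.698]
contact_force: [-1.7, -0.6, 3.3]
grip_width: 0.6
finger_force: 2.0
time: 5.4
tool_pos: [554.2, 269.8, 78.5]
tcp_rot: [3.141, 0.0, 2.698]
contact_force: [-2.3, -0.1, 6.3]
grip_width: 0.4
finger_force: 3.0
```

It has reached the hard stop at about 8 mm and 6 N, so the bell has rung. Now I'll retract straight up.

```bash
python3 -m pendant '[0,0,-0.15,0,0,0,1,0,0,-0.3,0,0,0,1,0,0,-0.8,0,0,0,1,0,0,-1,0,0,0,1,0,0,-1,0,0,0,1,0,0,-1,0,0,0,1,0,0,-1,0,0,0,1,0,0,-1,0,0,0,1,0,0,-0.5,0,0,0,1,0,0,0,0,0,0,1,0,0,0,0,0,0,1,0,0,0,0,0,0,1]'
python3 - <<'E'
from h import *
im=capture("scene")[...,::-1]; cv2.imwrite("pics/d.png",cv2.resize(im[60:210,260:460],(800,600),interpolation=cv2.INTER_CUBIC))
print([ (r["location"],r["score"]) for r in pinpoint("scene","copper_top")][:3])
E
```

```text
time: 6.6
tool_pos: [553.5, 269.5, 279.0]
tcp_rot: [-3.14, -0.002, 2.698]
contact_force: [0.1, -1.1, 0.4]
grip_width: 0.5
finger_force: 0.0
[([343.7, 95.1], 0.52), ([391.0, 146.0], 0.5), ([351.2, 162.0], 0.48)]
```

View pics/d.png

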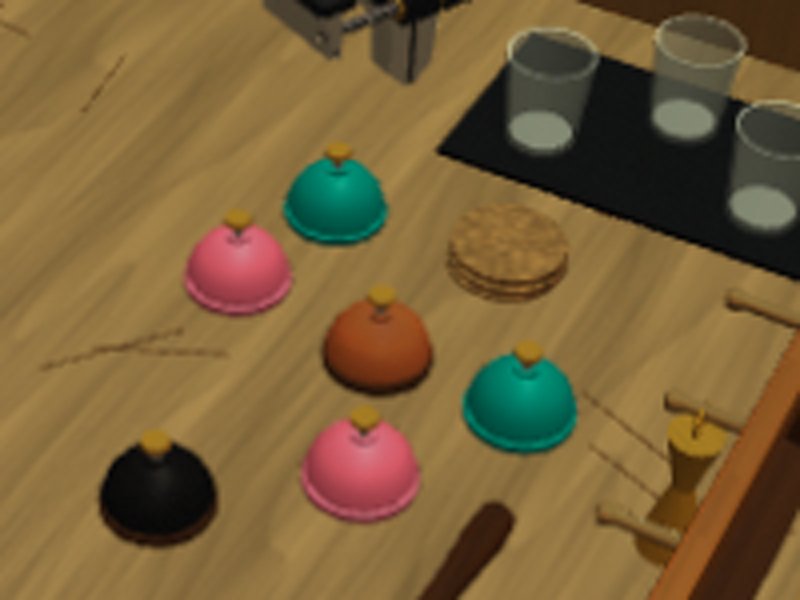

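The copper bell (crop (380,345)) stands in its place with the cap up again at (382,297), and the hand is well clear.

```bash
python3 -c "from plant import *; print(close_job())"
```

```text
the job is handed in; nothing more can be done
None
```

I pressed the copper bell's plunger to its stop (about 8 mm, past the 5 mm ringing point), let it spring back up and drew the hand about 190 mm clear; the bell is still in its place and the job is handed in.

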